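# Confirm a two-part pick at the parts bench

### The arm

A 6-joint arm with a two-finger parallel gripper is mounted at the origin on the work surface. World frame = base frame: x ahead of the robot, y to its left, z up, the work surface at z = 0. Lengths are in mm, angles in rad, forces in N, time in s.
With the tool pointing down it reaches from about 350 to 875 mm from the base axis. Payload 4.2 kg.
Tool frame: the origin (TCP) lies midway between the tips of the shut fingers; the grasp point (between the pads) lies 19 mm behind it; x points along the fingers, y is the direction in which the jaws open and shut, and the axes are right-handed (so a half turn about x gives the same grasp; the last joint's range is limited). The gripper opens to 85 mm and grips with 20 to 120 N. Pads are 22 mm wide; open, the fingers measure 114 mm over their backs; the gripper's body (76 mm by 85 mm) begins 54 mm behind the grasp point. The pads swing forward as they close: fully open they stand 13 mm farther back than shut.
Start: joints at [-1.057, 0.385, 0.008, 0, -1.194, -0.259], TCP at [157.549, -604.795, 231.312] pointing down, gripper open.
Joint ranges: [-3.14, 3.14], [-1.21, 2.06], [-1.07, 1.41], [-3.16, 2.05], [-2.99, -0.16], [-3.1, 3.1]. Speed limits (rad/s): [2.79, 2.79, 3.14, 3.14, 3.14, 3.14].

### API

Orientations are given as a unit quaternion [x, y, z, w].
In Python, from bench import readout, imaging, arm gives the robot as it stands.
- The arm moves only by the tool arm_command, never from a script. Its argument "increments" is a list of rows, each a list of 3 entries, a list of its own where there are three numbers: the turn, a rotation vector about the world's x, y, z in degrees, then the shift along the world's x, y, z in mm, then the closure, from 0 (fully open) to 1 (shut). In form: [[[ax, ay, az], [tx, ty, tz], fingers], ...]. A call has exactly 5 rows; each row is the pose to reach, as a shift and turn from the pose measured when the call began; what a row does not reach only later rows make up. A row lasts 1/10 s, in which the tool goes at most 50 mm and 8.59 degrees, less where a joint would pass 70% of its speed; a pose out of reach is approached as far as the arm can. A call with a gripper value outside its range is refused whole. The fingers move at their own pace and stop on an object; the grip force is fixed at half the most. Time passes only in rows, so rows that repeat a pose let the fingers close, or fill a call up. It gives the time, the measured TCP pose, the force and the opening at its end, in the units of the state.
- readout.read_state(): the state, without advancing time (a new reading comes with each control period).
- imaging.get_image(name): name is "side" or "top"; returns (picture, depth): 420x560x3 uint8, blue, green, red; 420x560 float32, mm along the optical axis (not along the pixel's ray), 0 where there is no reading.
- imaging.camera_info(name): a dict with "vfov" (degrees; the focal length in pixels is half the picture's height over the tangent of half this angle, whatever the lens; pixels are square), "cx", "cy" (the principal point, pixels), "eye" and "rotation" of the camera in the world. Camera axes: x right, y down, z forward; pixel columns grow to the right and rows downward; lengths in mm; the calibration is good to about 2 mm. A picture is of the moment at which its call begins. camera_info takes no time and is no camera call.
- arm.job_done(): hands the job in, once; it reports no verdict.
The state is a dict: "clock": time; "joints": joint angles; "joint_vel": joint speeds; "joint_efforts": joint torques, N m; "position": TCP position; "ee_rot": TCP orientation; "contact_force": force on the tool from outside, world axes, zero at the start; "wrist_torque": the same for the moment, N m; "gripper_width": finger opening in mm.
Only numpy, scipy, OpenCV 4.12 (cv2) and the standard library are available. Lean on these libraries where they do the work, as an engineer would, in place of code of your own. Each camera call takes 0.05 s, during which the arm holds its last target. There are 200 camera calls.

### The job

Confirm the picked order on the tray buttons: with the fingertips gently press the button of the tray that holds the small bearing all the way in, then the button of the tray that holds the spark plug, and withdraw clear of everything. The buttons stay in when pressed. Do not touch the other two trays or their buttons, and leave all the parts and the other things on the bench where they are; nothing is to be picked up.

Things in the scene. Friction and masses are not known exactly. Their poses are not given: they have to be found in the camera images.
- tray_large: grey plastic pick tray fixed to the bench that holds the large bearing: open box 120 (x) x 110 (y) x 30 mm high, walls and floor 4 mm, with a solid ledge on its -x side (towards the robot) 50 (x) x 110 (y) x 35 mm high. Origin: on the bench under the centre of the open box; the ledge spans x = -110 to -60 mm, the button stands at x = -85 mm, y = 0. Turned by up to 0.2 rad.
- button_large (a joint): travel in m of the confirm button of that tray: 0 = out, 0.008 = fully in. Goes straight down against about 3 N of friction, has no spring and stays in where it is left; it stops dead at 8 mm, and must not be pressed with over 30 N.
- button_large_top (a point): centre of the top face of that button, moving with it: round flat black plastic button 30 mm across in a steel rim, standing 12 mm above the ledge (top 47 mm above the bench) when out, 4 mm when in.
- tray_small: grey plastic pick tray fixed to the bench that holds the small bearing: open box 120 (x) x 110 (y) x 30 mm high, walls and floor 4 mm, with a solid ledge on its -x side (towards the robot) 50 (x) x 110 (y) x 35 mm high. Origin: on the bench under the centre of the open box; the ledge spans x = -110 to -60 mm, the button stands at x = -85 mm, y = 0. Turned by up to 0.2 rad.
- button_small (a joint): travel in m of the confirm button of that tray: 0 = out, 0.008 = fully in. Goes straight down against about 3 N of friction, has no spring and stays in where it is left; it stops dead at 8 mm, and must not be pressed with over 30 N.
- button_small_top (a point): centre of the top face of that button, moving with it: round flat black plastic button 30 mm across in a steel rim, standing 12 mm above the ledge (top 47 mm above the bench) when out, 4 mm when in.
- tray_pad: grey plastic pick tray fixed to the bench that holds the brake pad: open box 120 (x) x 110 (y) x 30 mm high, walls and floor 4 mm, with a solid ledge on its -x side (towards the robot) 50 (x) x 110 (y) x 35 mm high. Origin: on the bench under the centre of the open box; the ledge spans x = -110 to -60 mm, the button stands at x = -85 mm, y = 0. Turned by up to 0.2 rad.
- button_pad (a joint): travel in m of the confirm button of that tray: 0 = out, 0.008 = fully in. Goes straight down against about 3 N of friction, has no spring and stays in where it is left; it stops dead at 8 mm, and must not be pressed with over 30 N.
- button_pad_top (a point): centre of the top face of that button, moving with it: round flat black plastic button 30 mm across in a steel rim, standing 12 mm above the ledge (top 47 mm above the bench) when out, 4 mm when in.
- tray_plug: grey plastic pick tray fixed to the bench that holds the spark plug: open box 120 (x) x 110 (y) x 30 mm high, walls and floor 4 mm, with a solid ledge on its -x side (towards the robot) 50 (x) x 110 (y) x 35 mm high. Origin: on the bench under the centre of the open box; the ledge spans x = -110 to -60 mm, the button stands at x = -85 mm, y = 0. Turned by up to 0.2 rad.
- button_plug (a joint): travel in m of the confirm button of that tray: 0 = out, 0.008 = fully in. Goes straight down against about 3 N of friction, has no spring and stays in where it is left; it stops dead at 8 mm, and must not be pressed with over 30 N.
- button_plug_top (a point): centre of the top face of that button, moving with it: round flat black plastic button 30 mm across in a steel rim, standing 12 mm above the ledge (top 47 mm above the bench) when out, 4 mm when in.
- small_bearing_center (a point): centre of the small bearing, a steel ring with a ring of small balls in its top face, 48 mm outside, 20 mm bore, 15 mm high, lying flat and loose in its tray
- large_bearing_center (a point): centre of the large bearing, a steel ring with a ring of small balls in its top face, 84 mm outside, 40 mm bore, 20 mm high, lying flat and loose in its tray
- brake_pad_center (a point): centre of the brake pad, a dark plate 50 x 85 x 6 mm with a grey 40 x 72 x 10 mm block on it, loose in its tray
- spark_plug_center (a point): centre of the spark plug, 72 mm long and 21 mm thick, steel with a white ceramic end, lying loose in its tray
- bellows: black rubber bellows, 48 mm across, 42 mm high, standing loose on the bench; a bystander. Origin: centre of its underside
- socket: steel socket, 26 mm across, 36 mm high, standing loose on the bench; a bystander. Origin: centre of its underside
- collar: steel pipe collar, 48 mm across, 22 mm high, standing loose on the bench; a bystander. Origin: centre of its underside
- oil_filter: dark oil filter can, 76 mm across, 75 mm high, standing loose on the bench; a bystander. Origin: centre of its underside.
- grease_jar: jar, 64 mm across, 70 mm high, standing loose on the bench; a bystander. Origin: centre of its underside
- hub_nut: steel hexagon nut, 39 mm across flats, 20 mm high, lying loose on the bench; a bystander. Origin: centre of its underside
Mind the look-alikes: they are no part of the job. Leave any blue look-alike of the tray_pad alone. Leave any red look-alike of the tray_plug alone.

How it is judged:
By the outcome, as a careful person would: the job done as asked, in the order asked, and still so for the second after the job is handed in, with the robot touching nothing.
It also fails if it takes over 40 s, if anything falls off the work surface, if the arm or the gripper's body presses on something with over 40 N, if the wrist force passes 120 N, or if a joint passes its speed limit or range.

## Working session

There is one attempt and no reset: what is moved stays moved. The work goes in short steps, Python scripts to look and compute and a tool call to move; the robot and the scene stay as the last step left them, time stands still between calls to the robot, and variables do not carry over. Pictures are saved under pics/ and viewed, about 8 in all and at most 12, crops included, and the job is handed in when it is done.

Besides the shell and the picture viewer there is one more tool, called after "Emit:" as name(argument=value, ...) on one line, values as JSON. arm_command: Moves the arm, as the interface text tells. Its arguments: {"type":"object","properties":{"increments":{"type":"array","items":{"type":"array"}}},"required":["increments"]}

```bash
mkdir -p pics; ls
python3 - <<'E'
from bench import readout, imaging
import cv2, numpy as np
for n in("top","side"):
    p,d=imaging.get_image(n); cv2.imwrite(f"pics/{n}0.png",p); np.savez(f"{n}0.npz",p=p,d=d)
    print(n,imaging.camera_info(n))
print(readout.read_state())
E
```

```text
pics
top {'vfov': 42.270914780944764, 'cx': 283.2613879891395, 'cy': 206.15735143960276, 'eye': array([ 238.73265384,   40.51728538, 1503.96478471]), 'rotation': array([-0.69571085,  0.7111166 , -0.07087296,  0.07264036])}
side {'vfov': 51.15774060878391, 'cx': 280.60930527837877, 'cy': 206.14603606818588, 'eye': array([108.03447542, 646.64790249, 740.85506767]), 'rotation': array([-0.26463811,  0.87244519, -0.39135232,  0.12509763])}
{'clock': 0.1, 'joints': array([-1.05743350e+00,  3.85518052e-01,  6.75065499e-03, -4.38769007e-04,
       -1.19401506e+00, -2.58574923e-01]), 'joint_vel': array([-0.00071468, -0.00270404,  0.00263962,  0.00140371, -0.00033588,
        0.00258424]), 'joint_efforts': array([-3.83505412e-04, -3.93320525e+01,  1.88929653e+01,  4.19797316e+00,
       -2.57698885e-03,  1.46491427e-06]), 'position': array([ 157.39233081, -604.31071893,  230.30261305]), 'ee_rot': array([-0.08907604,  0.70151431,  0.09048569,  0.70125278]), 'contact_force': array([-0.66076342, -1.21100393,  0.45160373]), 'wrist_torque': array([ 0.01139092,  0.00330049, -0.02049644]), 'gripper_width': 85.11137896843753}
```

View pics/top0.png

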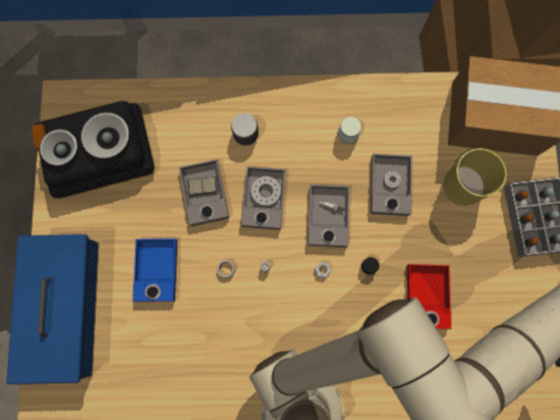

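View pics/side0.png

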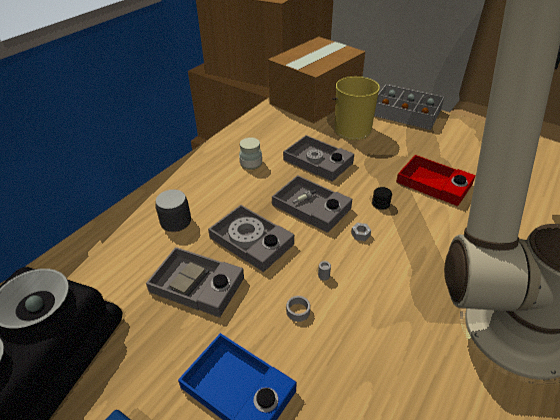

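The top view shows the small bearing's tray at about (391,185) with its button at (391,204). The spark plug's tray is at (328,215) with its button at (328,236). In the side view those two buttons are at about (337,157) and (333,204). Next I'll measure both.

```bash
cat > h.py <<'E'
import numpy as np, cv2
from bench import imaging
from scipy.spatial.transform import Rotation as R
def cam(n):
    c=imaging.camera_info(n); return c,210/np.tan(np.radians(c["vfov"]/2)),R.from_quat(c["rotation"])
def pt(n,u,v,depth=None,z=None):
    c,f,r=cam(n); w=r.apply([(u-c["cx"])/f,(v-c["cy"])/f,1.])
    s=depth if depth is not None else (z-c["eye"][2])/w[2]
    return c["eye"]+s*w
E
python3 - <<'E'
from h import *
for n,B in (("top",{"small":(391,204),"plug":(328,236)}),("side",{"small":(337,157),"plug":(333,204)})):
    q=np.load(n+"0.npz"); p,d=q["p"],q["d"]
    big=[]
    for k,(u,v) in B.items():
        g=p.max(2); m=np.zeros(g.shape,np.uint8); s=np.s_[v-12:v+13,u-12:u+13]; m[s]=g[s]<38
        N,L,S,C=cv2.connectedComponentsWithStats(m); 
        i=min(range(1,N),key=lambda i:np.hypot(*(C[i]-(u,v)))-(S[i,4]>15)*50); c=C[i]
        D=np.median(d[L==i]); print(n,k,c,S[i],"depthpt",pt(n,*c,depth=D).round(1),"z47",pt(n,*c,z=47).round(1))
        ys=[(v2,u2) for v2 in range(v-40,v+41) for u2 in range(u-40,u+41)]
        big.append(cv2.resize(p[v-45:v+46,u-45:u+46],(400,400),interpolation=cv2.INTER_CUBIC))
        # bench height check near
    cv2.imwrite(f"pics/{n}_crop.png",np.hstack(big))
q=np.load("top0.npz")["d"]
for u,v in((283,300),(360,230),(480,250),(200,260),(240,150)): print(u,v,pt("top",u,v,depth=q[v,u]).round(1))
# points for other tall objects: heights in region
E
```

```text
top small [391.66666667 203.51282051] [388 200   8   8  39] depthpt [ 540.  -256.2   46.2] z47 [ 539.9 -256.    47. ]
top plug [328.02631579 235.68421053] [325 232   8   8  38] depthpt [454.7 -78.4  47.5] z47 [454.8 -78.5  47. ]
side small [336.51428571 156.67142857] [332 153  10   8  70] depthpt [ 541.1 -253.9   45.6] z47 [ 540.2 -252.1   47. ]
side plug [332.34343434 203.78787879] [327 199  12  10  99] depthpt [455.5 -76.   45.6] z47 [454.8 -74.5  47. ]
283 300 [287.4  47.3  -1.2]
360 230 [ 476.7 -173.1   -5. ]
480 250 [ 412.6 -503.1   -2. ]
200 260 [401.4 274.6   2.3]
240 150 [718.  162.6  -2.3]
```

View pics/top_crop.png

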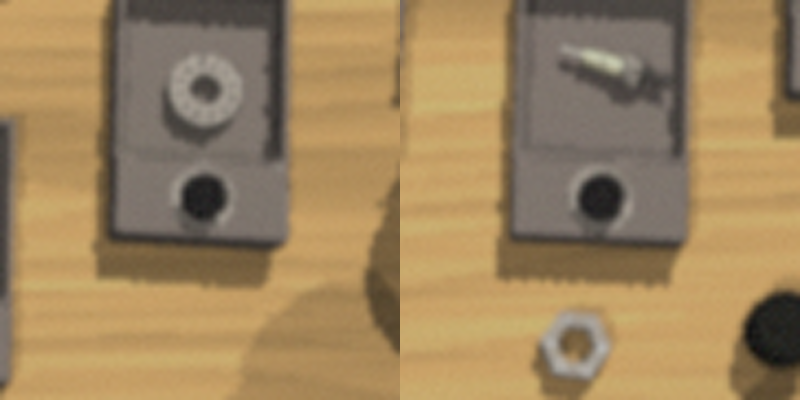

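Both cameras agree to within 4 mm: the small bearing's button is at (540, -254, 47) and the plug's at (455, -76, 47). I'll shut the fingers and approach high.

Emit:
arm_command(increments=[[[0, 0, 0], [33, 30, 0], 1], [[0, 0, 0], [66, 60, 0], 1], [[0, 0, 0], [99, 90, 0], 1], [[0, 0, 0], [132, 120, 0], 1], [[0, 0, 0], [165, 150, 0], 1]])

```text
clock: 0.6
position: [323.3, -452.8, 229.9]
ee_rot: [-0.089, 0.702, 0.091, 0.701]
contact_force: [-0.0, -0.9, -0.6]
gripper_width: 12.5
```

Emit:
arm_command(increments=[[[0, 0, 0], [33, 30, 0], 1], [[0, 0, 0], [66, 60, 0], 1], [[0, 0, 0], [99, 90, 0], 1], [[0, 0, 0], [132, 120, 0], 1], [[0, 0, 0], [165, 150, 0], 1]])

```text
clock: 1.1
position: [489.2, -301.2, 229.6]
ee_rot: [-0.089, 0.702, 0.091, 0.701]
contact_force: [-0.1, -0.6, 0.1]
gripper_width: 0.1
```

Emit:
arm_command(increments=[[[0, 0, 0], [26, 24, -30], 1], [[0, 0, 0], [51, 47, -60], 1], [[0, 0, 0], [51, 47, -100], 1], [[0, 0, 0], [51, 47, -130], 1], [[0, 0, 0], [51, 47, -150], 1]])

```text
clock: 1.6
position: [538.7, -253.2, 76.4]
ee_rot: [-0.088, 0.703, 0.092, 0.699]
contact_force: [-0.6, 0.1, -0.2]
gripper_width: 0.5
```

Run:
```python
from h import *
from bench import readout
s=readout.read_state(); print(s["position"],s["contact_force"])
a=imaging.get_image("top")[0][150:260,310:460]; b=imaging.get_image("side")[0][90:200,260:410]
cv2.imwrite("pics/c1.png",np.hstack([cv2.resize(x,(400,293),interpolation=cv2.INTER_CUBIC) for x in(a,b)]))
```

```text
[ 538.66391695 -253.16849696   76.38293242] [-0.59264684  0.12073322 -0.17412211]
```

View pics/c1.png

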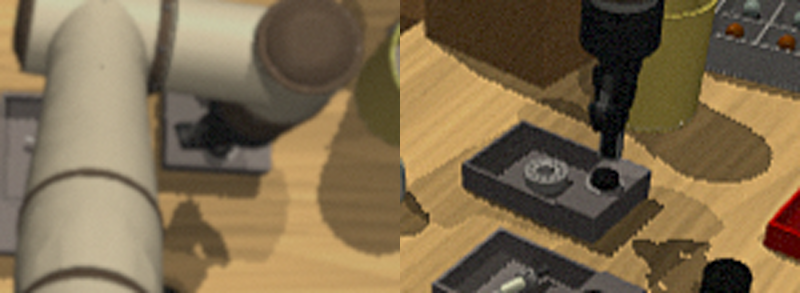

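The side view shows the shut fingertips right above the small bearing's button, with the tip at crop (612,158) and the button at (604,180). Now I'll descend gently.

Emit:
arm_command(increments=[[[0, 0, 0], [1, 0, -8], 1], [[0, 0, 0], [1, 0, -16], 1], [[0, 0, 0], [1, 0, -23], 1], [[0, 0, 0], [1, 0, -25], 1], [[0, 0, 0], [1, 0, -25], 1]])

```text
clock: 2.2
position: [538.5, -253.3, 50.8]
ee_rot: [-0.087, 0.705, 0.092, 0.698]
contact_force: [-0.7, 0.0, -0.3]
gripper_width: -0.1
```

Run:
```python
from h import *
from bench import readout
s=readout.read_state(); print(s["position"],s["contact_force"])
c,f,r=cam("side")
for P in (s["position"],[540,-254,47]):
    q=r.inv().apply(np.array(P)-c["eye"]); print(q[:2]/q[2]*f+[c["cx"],c["cy"]])
b=imaging.get_image("side")[0][125:185,297:377]
cv2.imwrite("pics/c2.png",cv2.resize(b,(800,600),interpolation=cv2.INTER_CUBIC))
```

```text
[ 538.5335546  -253.34440806   50.80695221] [-0.74187694  0.04518472 -0.32252381]
[337.38450915 155.49429451]
[336.92148384 156.35984405]
```

View pics/c2.png

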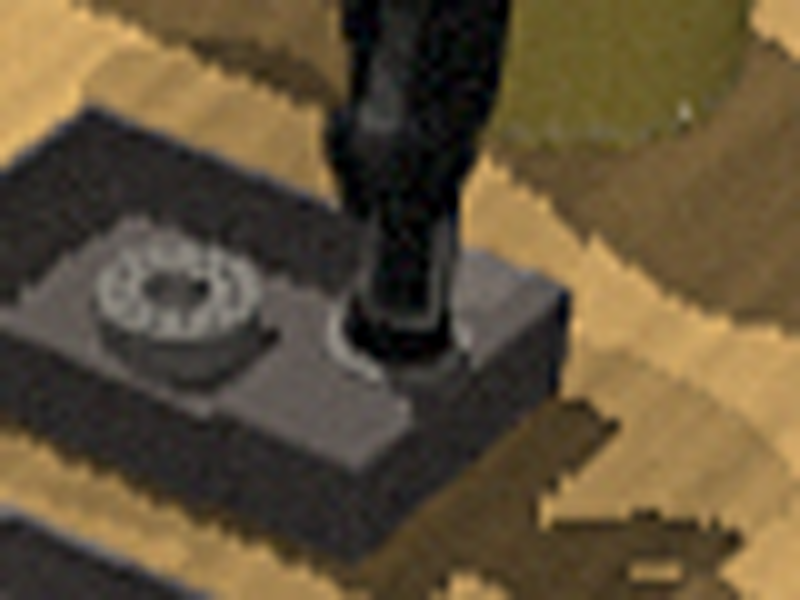

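The tip stands just over the button (centre about (400,330) in the crop), at most 2 mm off. Now I'll press.

Emit:
arm_command(increments=[[[0, 0, 0], [1, 0, -2], 1], [[0, 0, 0], [1, 0, -4], 1], [[0, 0, 0], [1, 0, -6], 1], [[0, 0, 0], [1, 0, -8], 1], [[0, 0, 0], [1, 0, -8], 1]])

```text
clock: 2.75
position: [540.2, -253.5, 43.3]
ee_rot: [-0.088, 0.704, 0.092, 0.699]
contact_force: [0.9, 0.1, 1.7]
gripper_width: 0.1
```

Emit:
arm_command(increments=[[[0, 0, 0], [0, 0, -1], 1], [[0, 0, 0], [0, 0, -2], 1], [[0, 0, 0], [0, 0, -3], 1], [[0, 0, 0], [0, 0, -3.5], 1], [[0, 0, 0], [0, 0, -3.5], 1]])

```text
clock: 3.25
position: [540.2, -253.5, 39.6]
ee_rot: [-0.088, 0.704, 0.092, 0.699]
contact_force: [0.3, 0.0, 2.5]
gripper_width: -0.2
```

Emit:
arm_command(increments=[[[0, 0, 0], [0, 0, -0.4], 1], [[0, 0, 0], [0, 0, -0.8], 1], [[0, 0, 0], [0, 0, -1], 1], [[0, 0, 0], [0, 0, -1], 1], [[0, 0, 0], [0, 0, -1], 1]])

```text
clock: 3.75
position: [540.2, -253.5, 39.1]
ee_rot: [-0.088, 0.704, 0.092, 0.699]
contact_force: [-1.7, 0.5, 5.3]
gripper_width: -0.1
```

Emit:
arm_command(increments=[[[0, 0, 0], [0, 0, -0.4], 1], [[0, 0, 0], [0, 0, -0.8], 1], [[0, 0, 0], [0, 0, -0.8], 1], [[0, 0, 0], [0, 0, -0.8], 1], [[0, 0, 0], [0, 0, -0.8], 1]])

```text
clock: 4.25
position: [540.3, -253.5, 39.1]
ee_rot: [-0.088, 0.704, 0.092, 0.699]
contact_force: [-2.9, 1.6, 7.4]
gripper_width: -0.1
```

The position held at 39.1 while the force rose to 7.4 N, so the button is on its stop. I'll lift and go to the plug's button.

Emit:
arm_command(increments=[[[0, 0, 0], [0, 0, 10], 1], [[0, 0, 0], [0, 0, 40], 1], [[0, 0, 0], [0, 0, 80], 1], [[0, 0, 0], [-10, 20, 90], 1], [[0, 0, 0], [-25, 57, 90], 1]])

```text
clock: 4.75
position: [517.0, -197.5, 131.4]
ee_rot: [-0.088, 0.702, 0.09, 0.701]
contact_force: [-0.3, 0.9, -0.4]
gripper_width: 0.1
```

Emit:
arm_command(increments=[[[0, 0, 0], [-18, 36, 0], 1], [[0, 0, 0], [-36, 72, 0], 1], [[0, 0, 0], [-54, 108, 0], 1], [[0, 0, 0], [-60, 120, -20], 1], [[0, 0, 0], [-60, 120, -50], 1]])

```text
clock: 5.25
position: [457.6, -75.7, 82.8]
ee_rot: [-0.089, 0.7, 0.091, 0.703]
contact_force: [1.0, 0.6, 0.8]
gripper_width: 0.0
```

Emit:
arm_command(increments=[[[0, 0, 0], [-2, -1, -10], 1], [[0, 0, 0], [-2, -1, -20], 1], [[0, 0, 0], [-2, -1, -28], 1], [[0, 0, 0], [-2, -1, -31], 1], [[0, 0, 0], [-2, -1, -31], 1]])

```text
clock: 5.75
position: [455.6, -76.9, 51.6]
ee_rot: [-0.088, 0.7, 0.091, 0.702]
contact_force: [0.5, -0.4, 0.4]
gripper_width: -0.0
```

Run:
```python
from h import *
b=imaging.get_image("side")[0][130:235,270:410]
cv2.imwrite("pics/c3.png",cv2.resize(b,(800,600),interpolation=cv2.INTER_CUBIC))
```

```text
(no output)
```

View pics/c3.png

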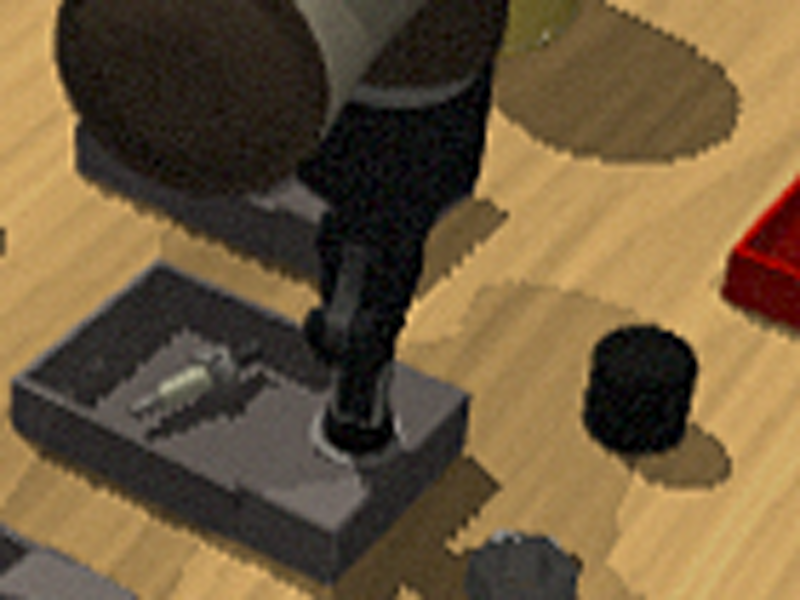

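The tip is centred over the plug tray's button, at about (360,425) in the crop. I'll press it the same way.

Emit:
arm_command(increments=[[[0, 0, 0], [0, 0, -2], 1], [[0, 0, 0], [0, 0, -4], 1], [[0, 0, 0], [0, 0, -6], 1], [[0, 0, 0], [0, 0, -8], 1], [[0, 0, 0], [0, 0, -9], 1]])

```text
clock: 6.3
position: [456.2, -76.8, 43.1]
ee_rot: [-0.089, 0.7, 0.091, 0.703]
contact_force: [-0.4, 0.9, 4.1]
gripper_width: 0.1
```

Emit:
arm_command(increments=[[[0, 0, 0], [0, 0, -1], 1], [[0, 0, 0], [0, 0, -2], 1], [[0, 0, 0], [0, 0, -3], 1], [[0, 0, 0], [0, 0, -3], 1], [[0, 0, 0], [0, 0, -3], 1]])

```text
clock: 6.8
position: [456.2, -76.9, 39.9]
ee_rot: [-0.089, 0.7, 0.091, 0.703]
contact_force: [-0.8, -0.4, 1.1]
gripper_width: 0.1
```

Emit:
arm_command(increments=[[[0, 0, 0], [0, 0, -0.5], 1], [[0, 0, 0], [0, 0, -1], 1], [[0, 0, 0], [0, 0, -1.3], 1], [[0, 0, 0], [0, 0, -1.3], 1], [[0, 0, 0], [0, 0, -1.3], 1]])

```text
clock: 7.3
position: [456.2, -76.9, 39.1]
ee_rot: [-0.089, 0.7, 0.091, 0.703]
contact_force: [-1.3, 0.6, 6.6]
gripper_width: -0.1
```

Emit:
arm_command(increments=[[[0, 0, 0], [0, 0, -0.4], 1], [[0, 0, 0], [0, 0, -0.8], 1], [[0, 0, 0], [0, 0, -0.8], 1], [[0, 0, 0], [0, 0, -0.8], 1], [[0, 0, 0], [0, 0, -0.8], 1]])

```text
clock: 7.8
position: [456.2, -76.9, 39.0]
ee_rot: [-0.089, 0.7, 0.091, 0.703]
contact_force: [-2.3, 0.0, 8.8]
gripper_width: 0.4
```

This button is on its stop as well. Now I'll withdraw straight up.

Emit:
arm_command(increments=[[[0, 0, 0], [0, 0, 10], 1], [[0, 0, 0], [0, 0, 45], 1], [[0, 0, 0], [0, 0, 90], 1], [[0, 0, 0], [0, 0, 135], 1], [[0, 0, 0], [0, 0, 170], 1]])

```text
clock: 8.3
position: [456.5, -76.9, 212.2]
ee_rot: [-0.089, 0.699, 0.091, 0.704]
contact_force: [0.7, 0.4, -0.4]
gripper_width: 0.3
```

Emit:
arm_command(increments=[[[0, 0, 0], [0, 0, 30], 1], [[0, 0, 0], [0, 0, 50], 1], [[0, 0, 0], [0, 0, 50], 1], [[0, 0, 0], [0, 0, 50], 1], [[0, 0, 0], [0, 0, 50], 1]])

```text
clock: 8.8
position: [455.6, -76.8, 260.9]
ee_rot: [-0.089, 0.699, 0.091, 0.703]
contact_force: [-0.5, 0.1, 0.2]
gripper_width: -0.2
```

Run:
```python
from h import *
from bench import readout
s=readout.read_state(); print(s["clock"],s["position"],s["contact_force"],abs(s["joint_vel"]).max())
for n,B in (("top",{"small":(391,204),"plug":(328,236)}),("side",{"small":(337,157),"plug":(333,204)})):
    p,d=imaging.get_image(n); d0=np.load(n+"0.npz")["d"]
    for k,(u,v) in B.items(): print(n,k,*[pt(n,u,v,depth=np.median(x[v-2:v+3,u-2:u+3])).round(1) for x in(d0,d)])
cv2.imwrite("pics/fin.png",p)
```

```text
8.8 [455.61342373 -76.84713141 260.91677963] [-0.45450326  0.07035115  0.24764853] 0.007039866363262837
top small [ 538.8 -254.4   45.9] [ 540.1 -255.7   39.3]
top plug [453.8 -78.3  47.8] [455.1 -79.   38.9]
side small [ 539.4 -253.7   45.3] [ 544.3 -263.8   37.4]
side plug [453.5 -75.7  46.1] [457.3 -83.5  38.5]
```

View pics/fin.png

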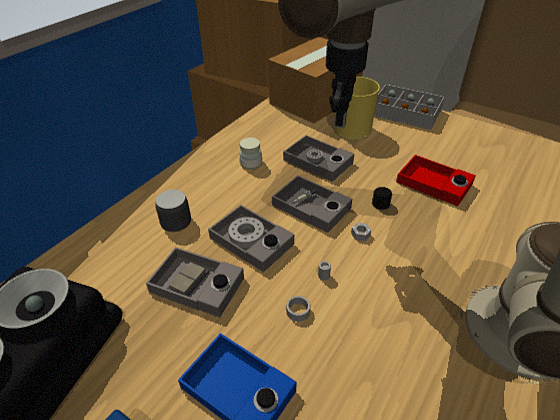

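The final view shows both buttons down, at (337,158) and (333,205), everything else in its place, and the gripper well clear. I'm handing in the job.

```bash
python3 -c "
from bench import arm
print(arm.job_done())"
```

```text
the job is handed in; nothing more can be done
None
```

I pressed the small bearing tray's button all the way in, then the spark plug tray's, using the shut fingertips. I then lifted straight up to 261 mm and handed the job in at about 9 s of the 40 s allowed.

- **Stops reached:** both presses stopped dead with the fingertips at about 39 mm, the height of a fully pressed button. The force there was 7.4 N on the first button and 8.8 N on the second, well under the 30 N limit.
- **Depth after withdrawal:** the top camera put the button tops at 39.3 mm (small bearing) and 38.9 mm (spark plug), down from about 46 and 48 mm before. The side camera agreed, at 37.4 and 38.5 mm.
- **Rest of the bench:** in the last side picture the parts, bystanders and other trays looked unmoved, and the contact force on the tool was about zero.

No check failed. The two cameras differed by up to about 4 mm on the button positions, so I aimed between them.

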